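Clamp the star plaque with the ratchet lever

ROBOT

A 6-joint arm with a two-finger parallel gripper is mounted at the origin on the work surface. World frame = base frame: x ahead of the robot, y to its left, z up, the work surface at z = 0. Lengths are in m, angles in rad, forces in N, time in s.
With the tool pointing down it reaches from about 0.25 to 0.85 m from the base axis. Payload 12.5 kg.
Tool frame: the origin (TCP) lies between the finger pads; the fingertips stand 11 mm ahead of it and the grasp point (between the pads) lies 8 mm behind it; z points along the fingers, y is the line along which they close (so a half turn about z gives the same grasp; the last joint's range is limited). The gripper opens to 93 mm and grips with 3 to 60 N. Pads are 15 mm wide; open, the fingers measure 128 mm over their backs; the gripper's body (75 mm by 188 mm) begins 65 mm behind the grasp point.
Start: joints at [1.136, 0.351, 1.652, -0, 1.139, -0.085], TCP at [0.188, 0.517, 0.23] pointing down, gripper open.
Joint ranges: [-2.75, 2.75], [-0.79, 2.1], [0.01, 2.65], [-1.57, 4.71], [0.07, 3.14], [-2.87, 2.87]. Speed limits (rad/s): [2.22, 2.22, 2.79, 3.14, 3.14, 3.14].

INTERFACE

Orientations are given as a rotation vector (axis times angle).
In Python, from bench import env gives the robot as it stands.
- The arm moves only by the tool move_arm, never from a script. Its argument "rows" is a list of rows, each a list of 3 entries, a list of its own where there are three numbers: the turn, a rotation vector about the world's x, y, z in degrees, then the shift along the world's x, y, z in cm, then the opening, from 0 (shut) to 1 (fully open). In form: [[[wx, wy, wz], [tx, ty, tz], grip], ...]. A call has 1 to 5 rows; each row shifts and turns the commanded pose from where the row before left it; what a row does not reach is not made up. A row lasts 1/12 s, in which the tool goes at most 41.7 mm and 7.16 degrees, less where a joint would pass 70% of its speed; a pose out of reach is approached as far as the arm can. A call is refused whole if a number of a shift passes 4.17 or a number of a turn 7.16, either way. A call with a gripper value outside its range is refused whole. The fingers move at their own pace and stop on an object; "grip_force" is the grip in N (left out, the last holds). Time passes only in rows, so rows that do not move let the fingers close. It gives the time, the measured TCP pose, the force, the opening and the grip force at its end, in the units of the state.
- env.observe(): the state, without advancing time (a new reading comes with each control period).
- env.snapshot(name): name is "scene" or "top" or "wrist"; returns a dict with "image" (480x640x3 uint8, red, green, blue), "intrinsics" (3x3 intrinsics, pixels), "R" (3x3) and "t" (3): a world point X has camera coordinates R X + t; the wrist camera has in their place "hand_eye" (4x4, takes a point from camera to tool coordinates, whose origin is the TCP and whose axes are the flange's). Camera axes: x right, y down, z forward; pixel columns grow to the right and rows downward; lengths in m; the calibration is good to about 2 mm. The wrist camera is an equidistant fisheye: a pixel r from the principal point sees the ray r / f radians off the axis. A picture is of the moment at which its call begins: read the wrist's pose just before it. There is no depth.
- env.close_job(): hands the job in; it is judged then, once.
The state is a dict: "time": time; "qpos": joint angles; "dq": joint speeds; "effort": joint torques, N m; "ee_pos": TCP position; "tool_rot": TCP orientation; "force": force on the tool from outside, world axes, zero at the start; "wrist_torque": the same for the moment, N m; "width": finger opening in m; "grip_force": force on a finger pad.
Only numpy, scipy, OpenCV 4.12 (cv2) and the standard library are available. Lean on these libraries where they do the work, as an engineer would, in place of code of your own. Each camera call takes 0.05 s, during which the arm holds its last target. There are 200 camera calls.

TASK

Clamp the wooden star in the bench hold-down before it is engraved: turn the black ratchet lever clockwise (seen from above) to screw the pressure foot down on the wood. The lever has too little swing between its two pins, so lift it off its serrations, swing it back, let it drop fully into mesh again and go on turning until the foot is hand-tight, about 11 to 12 N felt at the lever's grip and never so hard that the wood is dented; do not ram the pins, do not shift the star, leave the other things alone, and let go of the lever at the end.

Things in the scene. Friction and masses are not known exactly. Their poses are not given: they have to be found in the camera images.
- clamp_axis (a point): Vertical screw axis of the grey steel hold-down clamp (fixed to the table), at lever-bar height, 118 mm above the table. x points level from the axis to the clamp's 50 mm wide column (centre 135 mm away, top 86 mm up); z up. Round plate of 68 mm radius, top 86 mm up, under the lever. Hubs of 28 mm radius reach 128 mm up, a 10 mm radius cap on the axis 149 mm.
- lever_grip (a point): Middle of the lever's black grip, 95 mm from the axis; 118 mm above the table when seated. A level bar straight out from the axis, 14 mm wide, thickened to a grip 16 mm wide, 18 mm tall from 72 to 128 mm out: pinch it across its sides from above. It points roughly away from the column, between the pins: at most 0.85 rad clockwise (from above) or 0.75 rad anticlockwise of that direction.
- spindle (a joint): Turn of the screw (rad), clockwise from above positive: tightens, foot goes down 3.2 mm per rad. Starts at 0 to 0.45. Free, it takes 0.7 Nm (7.4 N across the grip) to turn and stays where left. With the foot on the wood the torque rises 1.7 Nm per rad. Tight at 0.9 to 1.37 Nm (9.4 to 14.4 N at the grip while turning), aim for 11.5 N; more dents the wood. That is reached between 1.2 and 2.0: go by feel.
- swivel (a joint): Turn of the lever relative to the screw (rad), clockwise positive, about 0 at the start. 16 teeth: in mesh it is within 0.06 (free play; 0.1 under load) of a multiple of 0.3927. Lifted, the lever swings freely on the screw. spindle + swivel gives the lever's direction: 1.0 at the stop pin (end of the tightening stroke), -0.6 at the back pin, 0.15 pointing straight away from the column.
- lever (a joint): Lift of the lever along the axis (m): 0 seated, 0.012 fully raised. A spring of 3 to 5 N pulls it down besides its weight (0.18 kg). Above 0.007 the teeth (6.5 mm tall, 45-degree roof-shaped tips) are clear of one another; below 0.0015 they are in full mesh. Let go near mesh it drops in by itself; if it hangs on the tips, a small turn either way lets it drop.
- pad: Round steel pressure foot under the clamp's arm, 18 mm radius, 8 mm thick; origin at the centre of its underside, z up. Goes down as the screw is tightened and does not turn. At the start it is 2 to 5.5 mm above the wood.
- star: Eight-pointed star of plain light wood, 170 mm across its points, 18 mm thick, 0.4 kg, lying loose on a 200 mm square plywood board (top 24 to 26 mm above the table) under the foot. Origin at the centre of its underside.
- stop_pin: Upright steel pin that ends the tightening stroke, 10 mm across, standing 58 mm from the axis, top 131 mm above the table. Stands a gentle touch, under 30 N. This entry's origin is not the pin but the point on the screw axis at table height; the pin itself is 1.06 rad clockwise (from above) of the direction opposite to the column.
- back_pin: The like pin that ends the back swing, 0.96 rad anticlockwise of the direction opposite to the column; same size, strength and origin.
- pencil: Bystander: orange pencil, about 180 mm long and 8 mm thick, lying on the table.
- burner: Bystander: pale green woodburning pen without cable, 160 mm long and 22 mm thick, lying on the table.
- slice: Bystander: round slice of a branch, 84 mm across and 15 mm thick, lying on the table.
Mind the look-alikes: they are no part of the job. Leave any turquoise or yellow look-alike of the star alone.

How it is judged:
By the outcome, as a careful person would: the job done as asked, in the order asked, and still so for the second after the job is handed in, with the robot touching nothing.
It also fails if it takes over 54 s, if anything falls off the work surface, if the arm or the gripper's body presses on something with over 40 N, if the wrist force passes 120 N, or if a joint passes its speed limit or range.

## Working session

There is one attempt and no reset: what is moved stays moved. The work goes in short steps, Python scripts to look and compute and a tool call to move; the robot and the scene stay as the last step left them, time stands still between calls to the robot, and variables do not carry over. Pictures are saved under pics/ and viewed, at most 10 in all, crops included, and the job is handed in when it is done.

Besides the shell and the picture viewer there is one more tool, called after ">>>" as name(argument=value, ...), one argument or row to a line, values as JSON. move_arm: Moves the arm, as the interface text tells. Its arguments: {"type":"object","properties":{"rows":{"type":"array"},"grip_force":{"type":"number"}},"required":["rows"]}

```bash
mkdir -p pics; python3 - <<'E'
from bench import env
import cv2, numpy as np
s=env.observe(); print({k:np.round(v,3).tolist() for k,v in s.items()})
for n in ("scene","top"):
    d=env.snapshot(n); cv2.imwrite(f"pics/{n}0.png",d["image"][:,:,::-1]); print(n,d["intrinsics"].round(1).tolist(),d["R"].round(4).tolist(),d["t"].round(4).tolist())
E
```

```text
{'time': 0.0, 'qpos': [1.136, 0.351, 1.652, 0.0, 1.139, -0.085], 'dq': [0.002, -0.0, -0.001, -0.001, -0.001, 0.0], 'effort': [-0.002, -49.732, -28.526, 0.07, 0.026, -0.0], 'ee_pos': [0.188, 0.516, 0.229], 'tool_rot': [-0.547, -3.093, 0.002], 'force': [-0.697, -0.295, 0.286], 'wrist_torque': [-0.041, 0.025, 0.004], 'grip_force': 0.0, 'width': 0.093}
scene [[515.0, 0.0, 313.3], [0.0, 515.0, 239.7], [0.0, 0.0, 1.0]] [[-0.4873, 0.8731, 0.0171], [0.7025, 0.4036, -0.5863], [-0.5187, -0.2737, -0.8099]] [0.2486, -0.3029, 1.3774]
top [[486.6, 0.0, 311.9], [0.0, 486.6, 234.6], [0.0, 0.0, 1.0]] [[0.0216, -0.9994, 0.0258], [-0.9959, -0.0238, -0.0875], [0.0881, -0.0239, -0.9958]] [-0.0082, 0.523, 1.1588]
```

View pics/top0.png

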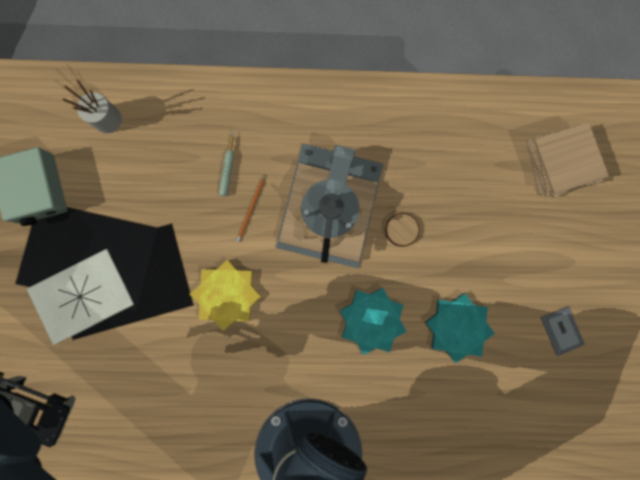

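View pics/scene0.png

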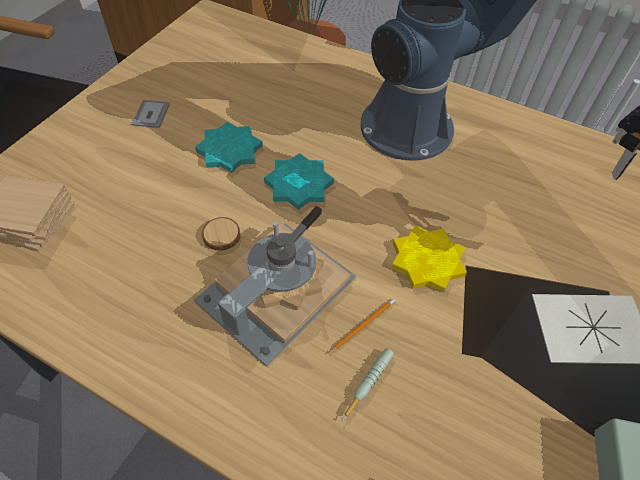

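Top view: clamp axis near (331,207), black grip near (325,250), column near (342,158). The scene view has the cap near (283,243) and the grip near (312,217).

```bash
cat > h.py <<'E'
from bench import env
import cv2, numpy as np
def ray(d,u,v,z):
    K,R,t=d["intrinsics"],d["R"],d["t"]; c=-R.T@t
    r=R.T@np.linalg.solve(K,[u,v,1.]); return c+r*(z-c[2])/r[2]
def st():
    s=env.observe(); return {k:np.round(s[k],4).tolist() for k in("time","ee_pos","tool_rot","force","wrist_torque","width","grip_force")}
E
python3 - <<'E'
from h import *
im=[]
for n,(x,y,w,h) in {"top":(270,130,130,150),"scene":(190,190,130,150)}.items():
    d=env.snapshot(n); I=d["image"]
    m=(I.max(2)<45).astype(np.uint8); m[:y]=0;m[y+h:]=0;m[:,:x]=0;m[:,x+w+40:]=0
    k,l,s,c=cv2.connectedComponentsWithStats(m)
    for i in range(1,k):
        if s[i,4]>25:
            p=np.argwhere(l==i)[:,::-1].astype(np.float32); print(n,s[i],c[i].round(1),cv2.minAreaRect(p),ray(d,*c[i],.125).round(4))
    im.append(cv2.resize(I[y:y+h,x:x+w],None,fx=3,fy=3,interpolation=cv2.INTER_CUBIC))
    if n=="top":
        for u,v,z in((331,207,.128),(342,155,.086)): print(ray(d,u,v,z).round(4))
cv2.imwrite("pics/c1.png",np.hstack(im)[:,:,::-1])
E
```

```text
top [322 238   7  24 118] [325.2 250.2] ((325.04510498046875, 249.50411987304688), (5.432144641876221, 23.267684936523438), 5.19442892074585) [ 0.4802 -0.0241  0.125 ]
[ 0.5765 -0.035   0.128 ]
[ 0.7059 -0.0612  0.086 ]
```

View pics/c1.png

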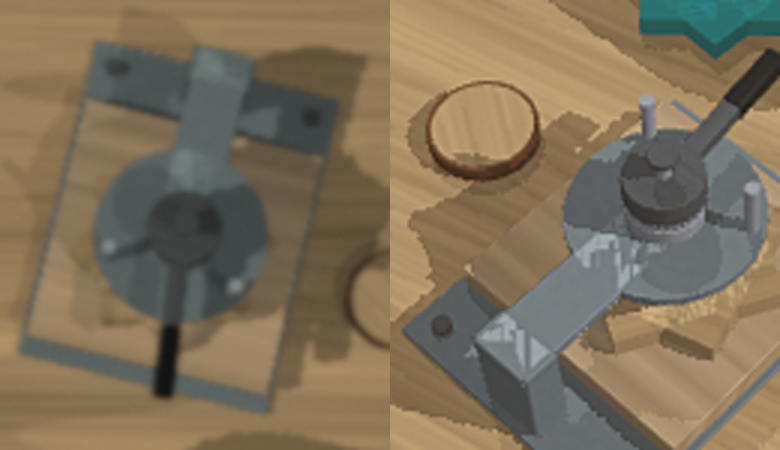

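Crop: the plate centre is near (330,208.7) in the top image, pins near (306.3,212) and (348.7,225.3), hub near (331.3,206.3), and the lever lies between the pins.

```bash
python3 - <<'E'
from h import *
d=env.snapshot("top")
for n,u,v,z in(("plate",330.3,208.7,.086),("hub",331.3,206.3,.128),("pinL",306.3,212,.131),("pinR",348.7,225.3,.131),("col",344,154,.086),("grip",325.0,249.8,.125)):
    print(n,ray(d,u,v,z).round(4))
d=env.snapshot("scene")
o=lambda x,y:(190+(x-390)/3,190+y/3)
for n,p,z in(("plate",o(666,215),.086),("cap",o(663,157),.149),("pinL?",o(647,100),.131),("pinR?",o(752,187),.131),("gripend",o(775,57),.127),("gripin",o(735,105),.127)):
    print(n,ray(d,*p,z).round(4))
E
```

```text
plate [ 0.5787 -0.0361  0.086 ]
hub [ 0.5781 -0.0357  0.128 ]
pinL [0.5635 0.0197 0.131 ]
pinR [ 0.5362 -0.0748  0.131 ]
col [ 0.7084 -0.0658  0.086 ]
grip [ 0.4811 -0.0237  0.125 ]
plate [ 0.5828 -0.0317  0.086 ]
cap [ 0.5813 -0.0325  0.149 ]
pinL? [ 0.5365 -0.0726  0.131 ]
pinR? [0.5626 0.021  0.131 ]
gripend [ 0.4598 -0.0189  0.127 ]
gripin [ 0.5086 -0.0221  0.127 ]
```

>>> move_arm(
  rows=[
    [[0,0,1],[2,-3.6,0],0.6],
    [[0,0,1],[2,-3.6,0],0.6],
    [[0,0,1],[2,-3.6,0],0.6],
    [[0,0,1],[2,-3.6,0],0.6],
    [[0,0,1],[2,-3.6,0],0.6],
  ],
)

```text
time: 0.72
ee_pos: [0.2888, 0.335, 0.2296]
tool_rot: [0.409, 3.115, 0.0]
force: [0.5, -0.0, -0.4]
width: 0.0644
grip_force: 0.0
```

>>> move_arm(
  rows=[
    [[0,0,1],[2,-3.6,0],0.6],
    [[0,0,1],[2,-3.6,0],0.6],
    [[0,0,1],[2,-3.6,0],0.6],
    [[0,0,1],[2,-3.6,0],0.6],
    [[0,0,1],[2,-3.6,0],0.6],
  ],
)

```text
time: 1.13
ee_pos: [0.389, 0.1548, 0.2299]
tool_rot: [0.273, 3.129, 0.0]
force: [1.5, 0.1, 0.3]
width: 0.0559
grip_force: 0.0
```

>>> move_arm(
  rows=[
    [[0,0,1],[2,-3.6,0],0.6],
    [[0,0,1],[2,-3.6,0],0.6],
    [[0,0,0],[1,-3,0],0.6],
    [[0,0,0],[1,-2,0],0.6],
    [[0,0,0],[0,0,0],0.6],
  ],
)

```text
time: 1.55
ee_pos: [0.4498, 0.0316, 0.2296]
tool_rot: [0.225, 3.133, -0.001]
force: [-0.0, 0.5, -0.3]
width: 0.0558
grip_force: 0.0
```

>>> move_arm(
  rows=[
    [[0,0,0.7],[1.75,-2.7,0],0.6],
    [[0,0,0],[1.75,-2.7,-2],0.6],
    [[0,0,0],[0,0,-2],0.6],
    [[0,0,0],[0,0,0],0.6],
  ],
)

```text
time: 1.88
ee_pos: [0.4821, -0.0195, 0.1866]
tool_rot: [-0.203, -3.13, -0.001]
force: [-1.2, -0.1, -0.0]
width: 0.0558
grip_force: 0.0
```

```bash
python3 - <<'E'
from h import *
print(st()); d=env.snapshot("wrist"); cv2.imwrite("pics/w1.png",d["image"][:,:,::-1]); print(d["intrinsics"],d["hand_eye"].round(4))
E
```

```text
{'time': 1.8833, 'ee_pos': [0.4821, -0.0195, 0.1866], 'tool_rot': [-0.2033, -3.1298, -0.0008], 'force': [-1.1849, -0.1238, -0.0072], 'wrist_torque': [0.0263, 0.0362, -0.0095], 'width': 0.0558, 'grip_force': 0.0}
[[371.64829954   0.         325.9976159 ]
 [  0.         371.64829954 238.60512219]
 [  0.           0.           1.        ]] [[-2.000e-04 -9.597e-01 -2.810e-01  7.940e-02]
 [ 1.000e+00 -4.000e-04  7.000e-04  8.000e-04]
 [-8.000e-04 -2.810e-01  9.597e-01 -1.550e-01]
 [ 0.000e+00  0.000e+00  0.000e+00  1.000e+00]]
```

View pics/w1.png

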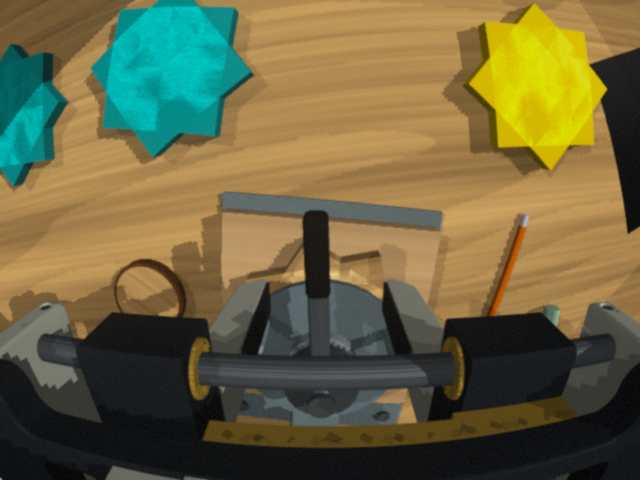

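Wrist view: the grip runs from (316,212) at its tip to (317,296) at its inner end, and lies slightly left of centre between the fingers. The wood star is under the plate.

```bash
cat >> h.py <<'E'
from scipy.spatial.transform import Rotation as Ro
def wray(d,s,u,v,z):
    K=d["intrinsics"];p=np.array([u-K[0,2],v-K[1,2]]);r=np.hypot(*p);a=r/K[0,0]
    c=np.r_[p/r*np.sin(a),np.cos(a)];H=d["hand_eye"];R=Ro.from_rotvec(s["tool_rot"]).as_matrix()
    o=np.array(s["ee_pos"])+R@H[:3,3];w=R@H[:3,:3]@c
    return o+w*(z-o[2])/w[2]
E
python3 - <<'E'
from h import *
s=env.observe();d=env.snapshot("wrist")
t,i=wray(d,s,316,213,.127),wray(d,s,317,296,.127)
print(t,i,(t+i)/2,np.degrees(np.arctan2(*(t-i)[1::-1])),st())
E
```

```text
[ 0.44980341 -0.01971319  0.127     ] [ 0.50351437 -0.02648768  0.127     ] [ 0.47665889 -0.02310044  0.127     ] 172.81131435506163 {'time': 1.9833, 'ee_pos': [0.4829, -0.0187, 0.1896], 'tool_rot': [-0.2007, -3.1335, -0.0004], 'force': [-0.3875, 0.5875, -0.1739], 'wrist_torque': [0.0238, 0.0424, -0.0446], 'width': 0.0558, 'grip_force': 0.0}
```

>>> move_arm(
  rows=[
    [[0,0,0],[0.05,-0.5,-2],0.5],
    [[0,0,0],[0,0,-3],0.4],
    [[0,0,0],[0,0,-3],0.3],
    [[0,0,0],[0,0,0],0.3],
    [[0,0,0],[0,0,0],0.3],
  ],
  grip_force=30,
)

```text
time: 2.4
ee_pos: [0.4838, -0.0235, 0.1104]
tool_rot: [-0.199, -3.134, -0.0]
force: [0.3, -0.4, -0.3]
width: 0.0295
grip_force: 0.0
```

>>> move_arm(
  rows=[
    [[0,0,0],[0,0,0],0],
    [[0,0,0],[0,0,0],0],
    [[0,0,0],[0,0,0],0],
    [[0,0,0],[0,0,0],0],
  ],
)

```text
time: 2.73
ee_pos: [0.4848, -0.0243, 0.1113]
tool_rot: [0.201, 3.132, -0.0]
force: [-2.7, 1.4, 9.9]
width: 0.0156
grip_force: 30.0
```

```bash
python3 -c "
from h import *
print(st())"
```

```text
{'time': 2.7333, 'ee_pos': [0.4848, -0.0243, 0.1113], 'tool_rot': [0.2007, 3.1325, -0.0001], 'force': [-2.6905, 1.4287, 9.8988], 'wrist_torque': [0.2868, 0.2732, 0.1173], 'width': 0.0156, 'grip_force': 30.0026}
```

```bash
cat >> h.py <<'E'
def arc(a1,a2,n,r=9.5):
    a=np.radians(np.linspace(a1,a2,n+1));p=r*np.c_[np.cos(a),np.sin(a)]
    print(f"turn/row {(a2-a1)/n:.2f}",np.diff(p,axis=0).round(2).tolist())
E
python3 -c "
from h import *
arc(172.5,124.5,12); arc(124.5,192,15); arc(192,132,20)"
```

```text
turn/row -4.00 [[0.11, 0.65], [0.15, 0.64], [0.2, 0.63], [0.24, 0.62], [0.29, 0.6], [0.33, 0.58], [0.37, 0.55], [0.4, 0.53], [0.44, 0.5], [0.47, 0.46], [0.5, 0.43], [0.53, 0.39]]
turn/row 4.50 [[-0.6, -0.45], [-0.56, -0.49], [-0.52, -0.53], [-0.48, -0.57], [-0.43, -0.61], [-0.38, -0.64], [-0.33, -0.67], [-0.28, -0.69], [-0.22, -0.71], [-0.16, -0.73], [-0.11, -0.74], [-0.05, -0.74], [0.01, -0.75], [0.07, -0.74], [0.13, -0.74]]
turn/row -3.00 [[-0.09, 0.49], [-0.06, 0.49], [-0.04, 0.5], [-0.01, 0.5], [0.01, 0.5], [0.04, 0.5], [0.06, 0.49], [0.09, 0.49], [0.12, 0.48], [0.14, 0.48], [0.17, 0.47], [0.19, 0.46], [0.21, 0.45], [0.24, 0.44], [0.26, 0.42], [0.28, 0.41], [0.3, 0.39], [0.32, 0.38], [0.34, 0.36], [0.36, 0.34]]
```

>>> move_arm(
  rows=[
    [[0,0,-4],[0.11,0.65,0],0],
    [[0,0,-4],[0.15,0.64,0],0],
    [[0,0,-4],[0.2,0.63,0],0],
    [[0,0,-4],[0.24,0.62,0],0],
  ],
)

```text
time: 3.07
ee_pos: [0.4916, 0.0009, 0.1113]
tool_rot: [0.639, 3.074, -0.001]
force: [-2.6, -3.7, 10.3]
width: 0.0157
grip_force: 30.1
```

>>> move_arm(
  rows=[
    [[0,0,-4],[0.29,0.6,0],0],
    [[0,0,-4],[0.33,0.58,0],0],
    [[0,0,-4],[0.37,0.55,0],0],
    [[0,0,-4],[0.4,0.53,0],0],
  ],
)

```text
time: 3.4
ee_pos: [0.5052, 0.0236, 0.1113]
tool_rot: [1.061, 2.956, -0.001]
force: [-3.8, -4.1, 11.3]
width: 0.0159
grip_force: 30.0
```

>>> move_arm(
  rows=[
    [[0,0,-4],[0.44,0.5,0],0],
    [[0,0,-4],[0.47,0.46,0],0],
    [[0,0,-3],[0.38,0.32,0],0],
  ],
)

```text
time: 3.65
ee_pos: [0.518, 0.0367, 0.1113]
tool_rot: [1.34, 2.841, -0.0]
force: [-6.0, -1.8, 12.9]
width: 0.0157
grip_force: 30.0
```

```bash
cat >> h.py <<'E'
A=np.array([.578,-.0355])
def lev():
    s=env.observe();R=Ro.from_rotvec(s["tool_rot"]).as_matrix();y=R[:2,1]
    a=np.degrees(np.arctan2(y[1],y[0]))+90
    p=np.array(s["ee_pos"])[:2]-A;ap=np.degrees(np.arctan2(p[1],p[0]))%360
    c=np.array([np.sin(np.radians(ap)),-np.cos(np.radians(ap))])
    print("t",round(s["time"],2),"toolang",a.round(1),"posang",ap.round(1),"r",np.hypot(*p).round(4),"s",(.15+np.radians(167-ap)).round(3),"Ft",(-c@s["force"][:2]).round(2),"Fr",(p@s["force"][:2]/np.hypot(*p)).round(2),"Fz",s["force"][2].round(1),"M",s["wrist_torque"].round(3),"z",s["ee_pos"][2].round(4),"w",round(s["width"],4))
E
python3 -c "
from h import *
lev()
d=env.snapshot('top');cv2.imwrite('pics/t2.png',cv2.resize(d['image'][130:280,270:400],None,fx=4,fy=4,interpolation=2)[:,:,::-1])"
```

```text
t 3.65 toolang 129.5 posang 129.7 r 0.0938 s 0.801 Ft 5.78 Fr 2.49 Fz 12.9 M [-0.474  1.058  0.118] z 0.1113 w 0.0157
```

>>> move_arm(
  rows=[
    [[0,0,-3],[0.36,0.33,0],0],
    [[0,0,-2],[0.26,0.21,0],0],
    [[0,0,0],[0,0,0],0],
  ],
)

```text
time: 3.95
ee_pos: [0.5247, 0.0417, 0.1113]
tool_rot: [1.46, 2.78, -0.0]
force: [-4.2, -2.8, 10.3]
width: 0.016
grip_force: 30.0
```

```bash
python3 -c "
from h import *
lev()"
```

```text
t 3.95 toolang 124.6 posang 124.6 r 0.0939 s 0.89 Ft 5.03 Fr 0.09 Fz 10.3 M [-0.659  0.628  0.075] z 0.1113 w 0.016
```

>>> move_arm(
  rows=[
    [[0,0,1],[-0.13,-0.09,0.2],0],
    [[0,0,0],[0,0,0.5],0],
    [[0,0,0],[0,0,0.45],0],
    [[0,0,0],[0,0,0],0],
  ],
)

```text
time: 4.28
ee_pos: [0.5232, 0.0406, 0.1221]
tool_rot: [1.433, 2.794, 0.001]
force: [3.3, -3.3, -6.9]
width: 0.0153
grip_force: 30.0
```

```bash
python3 -c "
from h import *
lev(); arc(125.5,192,15)"
```

```text
t 4.28 toolang 125.7 posang 125.8 r 0.0938 s 0.87 Ft -0.76 Fr -4.61 Fz -6.9 M [-0.708 -0.514 -0.04 ] z 0.1221 w 0.0153
turn/row 4.43 [[-0.58, -0.45], [-0.54, -0.49], [-0.51, -0.53], [-0.46, -0.57], [-0.42, -0.61], [-0.37, -0.64], [-0.32, -0.66], [-0.27, -0.68], [-0.21, -0.7], [-0.16, -0.72], [-0.1, -0.73], [-0.05, -0.73], [0.01, -0.73], [0.07, -0.73], [0.12, -0.72]]
```

>>> move_arm(
  rows=[
    [[0,0,4.5],[-0.58,-0.46,0],0],
    [[0,0,4.5],[-0.55,-0.5,0],0],
    [[0,0,4.5],[-0.51,-0.54,0],0],
    [[0,0,4.5],[-0.46,-0.58,0],0],
    [[0,0,4.5],[-0.42,-0.62,0],0],
  ],
)

```text
time: 4.7
ee_pos: [0.498, 0.0135, 0.1214]
tool_rot: [0.855, 3.021, 0.0]
force: [5.5, -3.3, -6.0]
width: 0.0155
grip_force: 30.0
```

```bash
python3 -c "
from h import *
lev()"
```

```text
t 4.7 toolang 148.4 posang 148.5 r 0.0938 s 0.472 Ft -0.08 Fr -6.45 Fz -6.0 M [-0.607 -0.948  0.038] z 0.1214 w 0.0155
```

>>> move_arm(
  rows=[
    [[0,0,4.5],[-0.37,-0.65,0],0],
    [[0,0,4.5],[-0.32,-0.67,0],0],
    [[0,0,4.5],[-0.27,-0.69,0],0],
    [[0,0,4.5],[-0.21,-0.71,0],0],
    [[0,0,4.5],[-0.16,-0.73,0],0],
  ],
)

```text
time: 5.12
ee_pos: [0.4852, -0.0209, 0.1216]
tool_rot: [0.249, 3.128, 0.0]
force: [7.4, -1.9, -7.2]
width: 0.0155
grip_force: 30.0
```

>>> move_arm(
  rows=[
    [[0,0,4.5],[-0.1,-0.74,0],0],
    [[0,0,4.5],[-0.05,-0.74,0],0],
    [[0,0,4.5],[0.01,-0.74,0],0],
    [[0,0,4.5],[0.07,-0.74,0],0],
    [[0,0,4.5],[0.12,-0.73,0],0],
  ],
)

```text
time: 5.53
ee_pos: [0.4864, -0.0577, 0.1218]
tool_rot: [-0.365, 3.116, -0.001]
force: [10.0, 1.9, -6.6]
width: 0.016
grip_force: 30.0
```

```bash
python3 -c "
from h import *
lev()"
```

```text
t 5.53 toolang 193.4 posang 193.6 r 0.0942 s -0.314 Ft 0.54 Fr -10.15 Fz -6.6 M [ 0.485 -1.775 -0.023] z 0.1218 w 0.016
```

>>> move_arm(
  rows=[
    [[0,0,0],[0.1,0,-0.4],0],
    [[0,0,0],[0,0,-0.4],0],
    [[0,0,0],[0,0,-0.25],0],
    [[0,0,0],[0,0,0],0],
  ],
)

```text
time: 5.87
ee_pos: [0.4865, -0.0574, 0.1113]
tool_rot: [-0.359, 3.119, -0.001]
force: [2.3, 0.5, 4.6]
width: 0.0159
grip_force: 30.0
```

```bash
python3 -c "
from h import *
lev()"
```

```text
t 5.87 toolang 193.1 posang 193.5 r 0.0941 s -0.312 Ft 0.02 Fr -2.35 Fz 4.6 M [ 0.104 -0.453  0.042] z 0.1113 w 0.0159
```

>>> move_arm(
  rows=[
    [[0,0,-3],[-0.1,0.49,0],0],
    [[0,0,-3],[-0.07,0.49,0],0],
    [[0,0,-3],[-0.04,0.5,0],0],
    [[0,0,-3],[-0.02,0.5,0],0],
  ],
)

```text
time: 6.2
ee_pos: [0.484, -0.0379, 0.1114]
tool_rot: [-0.028, 3.139, -0.002]
force: [1.2, -6.1, 3.5]
width: 0.0154
grip_force: 30.0
```

```bash
python3 -c "
from h import *
lev()"
```

```text
t 6.2 toolang 181.0 posang 181.5 r 0.094 s -0.102 Ft 6.15 Fr -1.02 Fz 3.5 M [-1.028 -0.363  0.091] z 0.1114 w 0.0154
```

>>> move_arm(
  rows=[
    [[0,0,-3],[0.01,0.5,0],0],
    [[0,0,-3],[0.04,0.5,0],0],
    [[0,0,-3],[0.06,0.49,0],0],
  ],
)

```text
time: 6.45
ee_pos: [0.4849, -0.023, 0.1114]
tool_rot: [0.219, 3.132, -0.002]
force: [-0.0, -6.8, 4.8]
width: 0.0156
grip_force: 30.0
```

```bash
python3 -c "
from h import *
lev()"
```

```text
t 6.45 toolang 172.0 posang 172.4 r 0.0939 s 0.057 Ft 6.74 Fr -0.86 Fz 4.8 M [-1.13  -0.116  0.106] z 0.1114 w 0.0156
```

>>> move_arm(
  rows=[
    [[0,0,-2],[0.05,0.33,0],0],
    [[0,0,-2],[0.06,0.33,0],0],
    [[0,0,-2],[0.08,0.32,0],0],
  ],
)

```text
time: 6.7
ee_pos: [0.4867, -0.0133, 0.1113]
tool_rot: [0.381, 3.117, -0.002]
force: [-0.2, -7.4, 4.8]
width: 0.0158
grip_force: 30.0
```

```bash
python3 -c "
from h import *
lev()"
```

```text
t 6.7 toolang 166.1 posang 166.3 r 0.094 s 0.162 Ft 7.27 Fr -1.55 Fz 4.8 M [-1.115  0.016  0.081] z 0.1113 w 0.0158
```

>>> move_arm(
  rows=[
    [[0,0,-2],[0.09,0.32,0],0],
    [[0,0,-2],[0.1,0.32,0],0],
  ],
)

```text
time: 6.87
ee_pos: [0.4885, -0.0069, 0.1113]
tool_rot: [0.49, 3.102, -0.002]
force: [-1.9, -6.2, 6.2]
width: 0.016
grip_force: 30.0
```

```bash
python3 -c "
from h import *
lev()"
```

```text
t 6.87 toolang 162.1 posang 162.3 r 0.094 s 0.232 Ft 6.48 Fr -0.12 Fz 6.2 M [-1.219  0.086  0.033] z 0.1113 w 0.016
```

>>> move_arm(
  rows=[
    [[0,0,-2],[0.11,0.31,0],0],
  ],
)

```text
time: 6.95
ee_pos: [0.4896, -0.0038, 0.1113]
tool_rot: [0.544, 3.093, -0.002]
force: [-0.9, -6.5, 6.1]
width: 0.0154
grip_force: 30.0
```

```bash
python3 -c "
from h import *
lev()"
```

```text
t 6.95 toolang 160.1 posang 160.3 r 0.094 s 0.267 Ft 6.45 Fr -1.31 Fz 6.1 M [-1.191  0.135  0.021] z 0.1113 w 0.0154
```

>>> move_arm(
  rows=[
    [[0,0,-2],[0.12,0.31,0],0],
    [[0,0,-2],[0.13,0.31,0],0],
    [[0,0,-2],[0.14,0.3,0],0],
  ],
)

```text
time: 7.2
ee_pos: [0.4934, 0.0054, 0.1113]
tool_rot: [0.705, 3.061, -0.002]
force: [-1.6, -7.7, 6.5]
width: 0.016
grip_force: 30.0
```

```bash
python3 -c "
from h import *
lev()"
```

```text
t 7.2 toolang 154.1 posang 154.2 r 0.094 s 0.373 Ft 7.65 Fr -1.93 Fz 6.5 M [-1.237  0.139  0.022] z 0.1113 w 0.016
```

>>> move_arm(
  rows=[
    [[0,0,-2],[0.15,0.3,0],0],
    [[0,0,-2],[0.16,0.29,0],0],
  ],
)

```text
time: 7.37
ee_pos: [0.4964, 0.0112, 0.1113]
tool_rot: [0.811, 3.034, -0.002]
force: [-2.5, -8.7, 5.3]
width: 0.0156
grip_force: 30.0
```

```bash
python3 -c "
from h import *
lev()"
```

```text
t 7.37 toolang 150.1 posang 150.2 r 0.094 s 0.443 Ft 8.83 Fr -2.16 Fz 5.3 M [-1.485  0.218  0.06 ] z 0.1113 w 0.0156
```

>>> move_arm(
  rows=[
    [[0,0,-2],[0.17,0.29,0],0],
    [[0,0,-1],[0.09,0.14,0],0],
  ],
)

```text
time: 7.53
ee_pos: [0.499, 0.0154, 0.1112]
tool_rot: [0.891, 3.012, -0.002]
force: [-2.8, -9.6, 6.5]
width: 0.0157
grip_force: 30.0
```

```bash
python3 -c "
from h import *
lev()"
```

```text
t 7.53 toolang 147.1 posang 147.2 r 0.094 s 0.496 Ft 9.56 Fr -2.81 Fz 6.5 M [-1.671  0.32   0.072] z 0.1112 w 0.0157
```

>>> move_arm(
  rows=[
    [[0,0,-1],[0.09,0.14,0],0],
  ],
)

```text
time: 7.62
ee_pos: [0.4998, 0.0167, 0.1113]
tool_rot: [0.915, 3.005, -0.003]
force: [-2.9, -9.1, 7.9]
width: 0.0155
grip_force: 30.0
```

```bash
python3 -c "
from h import *
lev()"
```

```text
t 7.62 toolang 146.1 posang 146.3 r 0.094 s 0.512 Ft 9.19 Fr -2.71 Fz 7.9 M [-1.669  0.321  0.062] z 0.1113 w 0.0155
```

>>> move_arm(
  rows=[
    [[0,0,-1],[0.09,0.14,0],0],
    [[0,0,-1],[0.09,0.14,0],0],
    [[0,0,-1],[0.1,0.13,0],0],
  ],
)

```text
time: 7.87
ee_pos: [0.5026, 0.0206, 0.1113]
tool_rot: [0.993, 2.98, -0.003]
force: [-3.3, -9.6, 7.4]
width: 0.0158
grip_force: 30.0
```

```bash
python3 -c "
from h import *
lev()"
```

```text
t 7.87 toolang 143.1 posang 143.4 r 0.094 s 0.563 Ft 9.7 Fr -3.08 Fz 7.4 M [-1.802  0.441  0.089] z 0.1113 w 0.0158
```

>>> move_arm(
  rows=[
    [[0,0,-1],[0.1,0.13,0],0],
  ],
)

```text
time: 7.95
ee_pos: [0.5035, 0.0219, 0.1112]
tool_rot: [1.019, 2.971, -0.003]
force: [-2.7, -11.0, 7.1]
width: 0.0162
grip_force: 30.0
```

```bash
python3 -c "
from h import *
lev()"
```

```text
t 7.95 toolang 142.1 posang 142.4 r 0.094 s 0.579 Ft 10.39 Fr -4.55 Fz 7.1 M [-1.829  0.42   0.133] z 0.1112 w 0.0162
```

>>> move_arm(
  rows=[
    [[0,0,-1],[0.1,0.13,0],0],
  ],
)

```text
time: 8.03
ee_pos: [0.5045, 0.0232, 0.1112]
tool_rot: [1.045, 2.962, -0.003]
force: [-3.6, -11.4, 8.0]
width: 0.0158
grip_force: 30.0
```

```bash
python3 -c "
from h import *
lev()"
```

```text
t 8.03 toolang 141.1 posang 141.4 r 0.0941 s 0.597 Ft 11.13 Fr -4.32 Fz 8.0 M [-1.92   0.436  0.137] z 0.1112 w 0.0158
```

>>> move_arm(
  rows=[
    [[0,0,0],[0,0,0],0],
  ],
)

```text
time: 8.12
ee_pos: [0.5046, 0.0233, 0.1112]
tool_rot: [1.046, 2.962, -0.003]
force: [-2.8, -10.3, 7.0]
width: 0.0159
grip_force: 30.0
```

```bash
python3 -c "
from h import *
lev()"
```

```text
t 8.12 toolang 141.1 posang 141.3 r 0.0941 s 0.598 Ft 9.79 Fr -4.25 Fz 7.0 M [-1.736  0.363  0.088] z 0.1112 w 0.0159
```

>>> move_arm(
  rows=[
    [[0,0,0],[-0.05,-0.06,0.05],0.4],
    [[0,0,0],[0,0,0],0.4],
    [[0,0,0],[0,0,0],0.4],
    [[0,0,0],[0,0,0],0.4],
  ],
)

```text
time: 8.45
ee_pos: [0.504, 0.0237, 0.1111]
tool_rot: [-1.045, -2.962, -0.0]
force: [0.3, 0.6, -0.2]
width: 0.0356
grip_force: 0.0
```

```bash
python3 -c "
from h import *
lev()"
```

```text
t 8.45 toolang 141.1 posang 141.3 r 0.0948 s 0.598 Ft -0.68 Fr 0.17 Fz -0.2 M [ 0.003 -0.015 -0.036] z 0.1111 w 0.0356
```

>>> move_arm(
  rows=[
    [[0,0,0],[0,0,1.5],0.4],
    [[0,0,0],[0,0,3],0.4],
    [[0,0,0],[0,0,3.5],0.4],
    [[0,0,0],[-3,2,3],0.4],
    [[0,0,0],[-3,3,2],0.4],
  ],
)

```text
time: 8.87
ee_pos: [0.4512, 0.0675, 0.2378]
tool_rot: [1.047, 2.959, 0.002]
force: [-0.1, 0.9, -0.0]
width: 0.0374
grip_force: 0.0
```

>>> move_arm(
  rows=[
    [[0,0,0],[-2.5,3,0],0.4],
    [[0,0,0],[-2.5,3,0],0.4],
    [[0,0,0],[-2,3.5,0],0.4],
    [[0,0,0],[-2,3.5,0],0.4],
    [[0,0,0],[0,0,0],0.4],
  ],
)

```text
time: 9.28
ee_pos: [0.3576, 0.2022, 0.2357]
tool_rot: [-1.037, -2.964, -0.002]
force: [-0.0, 0.1, 0.3]
width: 0.0368
grip_force: 0.0
```

```bash
python3 - <<'E'
from h import *
a=env.snapshot("top")["image"][120:285,265:410]; b=env.snapshot("scene")["image"][180:345,185:330]
cv2.imwrite("pics/end.png",cv2.resize(np.hstack([a,b]),(780,444),interpolation=2)[:,:,::-1])
E
```

```text
(no output)
```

View pics/end.png

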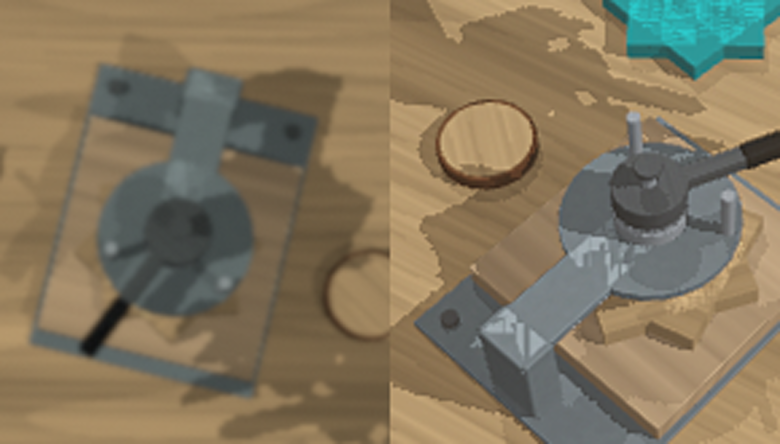

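The picture shows the lever released between the pins, with its grip near (105,325) in the left half. It sits level and seated, the star has not moved, and the arm is clear.

```bash
python3 -c "
from bench import env
print(env.close_job())"
```

```text
the job is handed in; nothing more can be done
None
```

I clamped the star in two lever strokes with one re-mesh between them, to about 11 to 12 N felt at the grip (single readings vary by roughly 1 N), then let go of the lever, backed the arm clear and handed the job in at about 9.4 s; no verdict came back.

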